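# Spin the microtome handwheel and brake it at its park mark

## Robot

A 7-joint arm with a two-finger parallel gripper is mounted at the origin on the work surface. World frame = base frame: x ahead of the robot, y to its left, z up, the work surface at z = 0. Lengths are in m, angles in degrees, forces in N, time in s.
With the tool pointing down it reaches from about 0.425 to 0.825 m from the base axis. Payload 3.6 kg.
Tool frame: the origin (TCP) lies midway between the tips of the shut fingers; the grasp point (between the pads) lies ctrl.grip_point_offset behind it (ctrl.grip_point_offset is the distance from the TCP to the grasp point, in m); z points along the fingers, y is the line along which they close (so a half turn about z gives the same grasp; the last joint's range is limited). The gripper opens to 93 mm and grips with 3 to 60 N. Pads are 15 mm wide; open, the fingers measure 128 mm over their backs; the gripper's body (75 mm by 188 mm) begins 65 mm behind the grasp point.
Start: joints at [68.784, 35.231, -0.722, 81.555, 0.464, 63.22, -2.315], TCP at [0.219, -0.612, 0.219] pointing down, gripper open.
Joint ranges: [-178.69, 178.69], [-17.37, 117.87], [-77.05, 75.6], [15.02, 138.74], [-78.02, 258.01], [0.78, 113.62], [-162.83, 162.83]. Speed limits (degrees/s): [159.86, 159.86, 180, 180, 180, 180, 180].

## Interface

Orientations are given as a 3x3 rotation matrix whose columns are the frame's x, y, z axes.
In Python, from workcell import read_state, viewer, ctrl gives the robot as it stands. The module is installed in compiled form; this text tells all that it offers.
- The arm moves only by the tool apply_moves, never from a script. Its argument "steps" is a list that holds one entry, the list of rows, each a list of 7 numbers: the turn, a rotation vector about the world's x, y, z in rad, then the shift along the world's x, y, z in cm, then the finger opening in cm, from 0 to 9.3. In form: [[[wx, wy, wz, x, y, z, fingers], ...]]. A call has 1 to 10 rows; each row shifts and turns the commanded pose from where the row before left it; what a row does not reach is not made up. A row lasts 1/10 s, in which the tool goes at most 50 mm and 8.59 degrees, less where a joint would pass 70% of its speed; a pose out of reach is approached as far as the arm can. A call with a gripper value outside its range is refused whole. The fingers move at their own pace and stop on an object; "squeeze" is the grip in N (left out, the last holds). Time passes only in rows, so rows that do not move let the fingers close. It gives the time, the measured TCP pose, the force, the opening and the grip force at its end, in the units of the state.
- read_state(): the state, without advancing time (a new reading comes with each control period).
- viewer.capture(name): name is "scene" or "top" or "wrist"; returns a dict with "frame" (384x512x3 uint8, red, green, blue), "fx", "fy", "cx", "cy" (pixels), "dist" ([k1, k2, p1, p2, k3] as OpenCV has them; the pictures are not rectified), "extrinsics" (4x4, takes a point from camera to world coordinates). Camera axes: x right, y down, z forward; pixel columns grow to the right and rows downward; lengths in m; the calibration is good to about 2 mm. A picture is of the moment at which its call begins. There is no depth.
- ctrl.hand_in(): hands the job in; it is judged then, once.
The state is a dict: "time": time; "qpos": joint angles; "qvel": joint speeds; "joint_efforts": joint torques, N m; "eef_pos": TCP position; "eef_rot": TCP orientation; "force": force on the tool from outside, world axes, zero at the start; "moment": the same for the moment, N m; "grip_width": finger opening in m; "grip_force": force on a finger pad.
Only numpy, scipy, OpenCV 4.12 (cv2) and the standard library are available. Lean on these libraries where they do the work, as an engineer would, in place of code of your own. Each camera call takes 0.05 s, during which the arm holds its last target. There are 200 camera calls.

## Task

Before a block is fitted, run the microtome's handwheel over and park it: flick it by its crank handle, clockwise as seen from the handle's side, so that it runs on freely for at least one full turn, then brake the running wheel with a fingertip on its rim so that where it first comes to rest the red mark stands at the white index tab, handle at the top. Take the finger away and leave it standing there. Work by touch alone and lift nothing, do not catch the running wheel by its handle or turn it back, and leave the things on the tray and bench undisturbed.

Things in the scene. Friction and masses are not known exactly. Their poses are not given: they have to be found in the camera images.
- microtome: cream bench microtome, fixed. Origin on the bench under mid-housing; x from its front (knife holder, robot side) to its back, y left, z up. Base x -230 to 100, y -130 to 130, 45 mm high; housing x -80 to 90, y -125 to 125, tray lip 243 mm high. Handwheel on the right: axis along y at x 0, z 140 mm; rim y -145 to -175. Knife holder and moving specimen head in front of x -80, below 250 mm
- handwheel (a joint): wheel angle, rad, counted on over turns: 0, 2 pi, 4 pi.. = handle and red mark at the top; grows clockwise seen from the handle (right, -y) side: top goes to microtome +x. Starts at 0.45 to 1.2 (handle beyond the top, far side). Balanced wheel, inertia about 0.01 kg m2, stays where stopped; loses some 0.25 rad/s per s at 1 rad/s, 0.45 at 4: a flick of 3 to 4 rad/s lasts several turns
- wheel_mark (a point): the red mark, a 6 mm stripe across the black rim of the handwheel; point on the rim's outer surface, mid-width, turning with the wheel. The wheel is a disc 160 mm in diameter, 30 mm wide; this point is 80 mm from its centre, which lies 80 mm below point index; the rim's top is 220 mm above the bench, 20 mm clear of the housing
- index (a point): fixed point on top of the rim, mid-width, 220 mm above the bench (microtome x 0, y -160 mm), where the red mark must stop; the white index tab with a red line (24 mm wide along x) is beside it on the housing, 1 mm lower than the rim's top
- crank: dark blue crank handle, round, 28 mm thick, 88 mm long, level, on the wheel's face 58 mm from the wheel's centre, in line with the red mark. Origin at its root on the face, 15 mm from mid-rim; it runs 88 mm along its -y axis, away from the housing. Like a real one it turns freely about its own axis. At the top of its circle it reaches 212 mm above the bench, 8 mm lower than the rim's top
- cassette_yellow: yellow tissue cassette with a wax block, 40 x 28 x 12 mm, on the microtome's top tray; origin at the middle of its underside; leave alone
- sable_brush: fine brush, 157 mm long, 9 mm thick, on the microtome's top tray; origin under its middle, it lies along its y axis; leave alone
- cassette_pink: pink tissue cassette with a wax block, 40 x 28 x 12 mm, on the bench; origin at the middle of its underside; leave alone
- forceps: steel forceps, 116 mm long, 10 mm thick, on the bench; origin under their middle; leave alone
- blade_dispenser: flat blue blade dispenser, 95 x 30 x 12 mm, on the bench; origin at the middle of its underside; leave alone
- wash_bottle: white wash bottle, 62 mm in diameter, 178 mm high; origin at the middle of its underside; leave alone
- staining_jar: square glass staining jar with a green lid, 54 x 54 x 106 mm; origin at the middle of its underside; leave alone
- slide_box: green slide box, 80 x 85 x 26 mm; origin at the middle of its underside; leave alone

How it is judged (in metres and radians):
On the way, in this order (a step that is already met when the one before it is completed fails the run):
1. the wheel has been flicked and runs clockwise by itself, touched by nothing, faster than 1.2 rad/s (contact force between each of the fingers, the arm and handwheel below 0.05 N and velocity of joint handwheel above 1.2 rad/s), for 0.2 s.
2. still running by itself, it has made at least a full turn (joint past 7.7 rad) (contact force between each of the fingers, the arm and handwheel below 0.05 N and velocity of joint handwheel above 0.15 rad/s and value of joint handwheel above 7.7 rad), for 0.02 s.
3. a fingertip on the rim, not on the handle, has brought it to rest with the mark at the index (within 15 mm) (distance between wheel_mark and index below 0.015 m and velocity of joint handwheel between -0.05 and 0.05 rad/s and contact force between the fingers and handwheel above 0.3 N and contact force between the fingers and crank below 0.05 N), for 0.1 s.
At the end, for the whole second after the job is handed in: the wheel is at rest after a full turn or more with the red mark within 15 mm of the index point (beside the tab, about 11 degrees either way), no finger on it, and every loose thing within 15 mm of where it lay (distance between wheel_mark and index below 0.015 m and velocity of joint handwheel between -0.05 and 0.05 rad/s and value of joint handwheel above 12 rad and distance of each of cassette_yellow, sable_brush, cassette_pink, forceps, blade_dispenser, wash_bottle, staining_jar, slide_box from where it was at the start of the episode below 0.015 m); the robot touches nothing.
It fails at once if after its full turn the wheel comes to rest with the mark off the index (more than 15 mm) (value of joint handwheel above 7.7 rad and velocity of joint handwheel between -0.05 and 0.05 rad/s and not (distance between wheel_mark and index below 0.015 m)).
It fails at once if after its full turn the wheel is caught or pushed by its handle (value of joint handwheel above 7.7 rad and contact force between the fingers and crank above 0.5 N).
It fails at once if the wheel is turned backwards (faster than 0.8 rad/s, or to less than 0.35 rad) (velocity of joint handwheel below -0.8 rad/s or value of joint handwheel below 0.35 rad).
It fails at once if a loose thing is moved by more than 15 mm (not (distance of each of cassette_yellow, sable_brush, cassette_pink, forceps, blade_dispenser, wash_bottle, staining_jar, slide_box from where it was at the start of the episode below 0.015 m)).
It also fails if it takes over 54 s, if anything falls off the work surface, if the arm or the gripper's body presses on something with over 40 N, if the wrist force passes 120 N, or if a joint passes its speed limit or range.

## Working session

There is one attempt and no reset: what is moved stays moved. The work goes in short steps, Python scripts to look and compute and a tool call to move; the robot and the scene stay as the last step left them, time stands still between calls to the robot, and variables do not carry over. Pictures are saved under pics/ and viewed, at most 10 in all, crops included, and the job is handed in when it is done.

Besides the shell and the picture viewer there is one more tool, called in YAML: its name, and indented under it one key for each argument. apply_moves: Moves the arm, as the interface text tells. Its arguments: {"type":"object","properties":{"steps":{"type":"array"},"squeeze":{"type":"number"}},"required":["steps"]}

```bash
mkdir -p pics; cat > h.py <<'E'
from workcell import read_state, viewer, ctrl
import numpy as np, cv2
def cap(n):
    d=viewer.capture(n); d['K']=np.array([[d['fx'],0,d['cx']],[0,d['fy'],d['cy']],[0,0,1.]]); return d
def ray(d,uv):
    p=cv2.undistortPoints(np.array([[uv]],float),d['K'],np.array(d['dist'],float))[0,0]
    E=np.array(d['extrinsics']); return E[:3,3],E[:3,:3]@np.array([p[0],p[1],1.])
def onz(d,uv,z):
    o,r=ray(d,uv); return o+r*(z-o[2])/r[2]
def proj(d,P):
    Ei=np.linalg.inv(np.array(d['extrinsics'])); 
    return cv2.projectPoints(np.array(P,float).reshape(-1,3),cv2.Rodrigues(Ei[:3,:3])[0],Ei[:3,3],d['K'],np.array(d['dist'],float))[0][:,0]
def save(d,n): cv2.imwrite('pics/'+n,d['frame'][:,:,::-1])
E
python3 - <<'E'
from h import *
import pickle
o=[]
for n in('scene','top'):
    d=cap(n); save(d,n+'0.png'); o.append(cv2.resize(d['frame'],None,fx=.78*2 if 0 else 1,fy=1)); pickle.dump(d,open(n+'0.pkl','wb')); print(n,np.round(d['extrinsics'],3).tolist(),d['fx'])
print(read_state()); print(ctrl.grip_point_offset)
E
```

```text
scene [[0.74, 0.518, -0.429, 1.022], [0.673, -0.559, 0.485, -0.684], [0.012, -0.648, -0.762, 1.001], [0.0, 0.0, 0.0, 1.0]] 370.44397666609314
top [[0.012, -0.981, 0.195, 0.384], [-1.0, -0.011, 0.009, -0.129], [-0.007, -0.195, -0.981, 1.125], [0.0, 0.0, 0.0, 1.0]] 372.12486461617954
{'time': 0.1, 'qpos': array([68.7836893 , 35.28243493, -0.72447076, 81.62806012,  0.46477855,
       63.21970725, -2.31586564]), 'qvel': array([-0.03517157,  0.02024449,  0.0209652 , -0.2131519 ,  0.00302363,
       -0.06573588,  0.05410142]), 'joint_efforts': array([ 1.02623591e-03, -4.60041404e+01,  2.09983787e-01, -1.66243637e+01,
       -6.11864193e-02,  1.69562688e-02,  1.01476116e-04]), 'eef_pos': array([ 0.21888323, -0.61131278,  0.21763496]), 'eef_rot': array([[ 9.41457613e-01,  3.37130498e-01, -7.68135198e-04],
       [ 3.37131372e-01, -9.41455304e-01,  2.08535047e-03],
       [-2.01297144e-05, -2.22223155e-03, -9.99997531e-01]]), 'force': array([ 0.31729731, -0.13420734, -0.27558276]), 'moment': array([ 0.03668366, -0.08005221,  0.04472476]), 'grip_force': 0.0, 'grip_width': 0.0930283584923809}
0.0188
```

View pics/scene0.png

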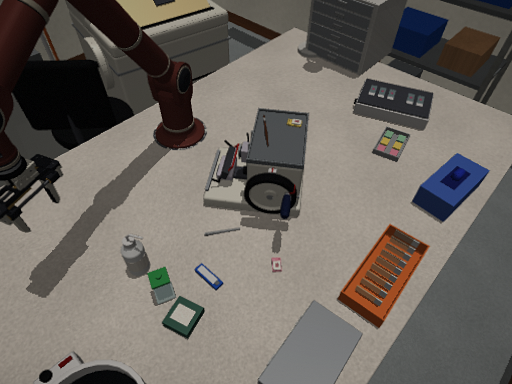

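View pics/top0.png

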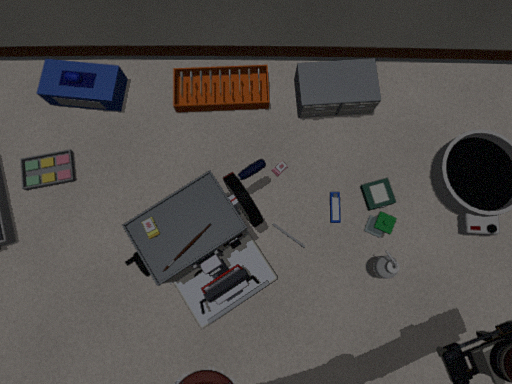

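The scene view shows the wheel at about (272,192), with the crank at (287,205). In the top view the rim is at (243,198), the crank at (252,168) and the tray corners near (210,173), (124,225), (163,283) and (247,230). I'll enlarge both for exact points.

```bash
python3 - <<'E'
from h import *
import pickle
t=pickle.load(open('top0.pkl','rb'));s=pickle.load(open('scene0.pkl','rb'))
a=cv2.resize(t['frame'][150:300,110:310],None,fx=4,fy=4,interpolation=cv2.INTER_CUBIC)
b=cv2.resize(s['frame'][100:225,195:320],None,fx=4.8,fy=4.8,interpolation=cv2.INTER_CUBIC)
f=lambda x:np.clip(x.astype(float)*1.6,0,255).astype(np.uint8)[:,:,::-1]
cv2.imwrite('pics/tz.png',f(a));cv2.imwrite('pics/sz.png',f(b))
E
```

```text
(no output)
```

View pics/tz.png

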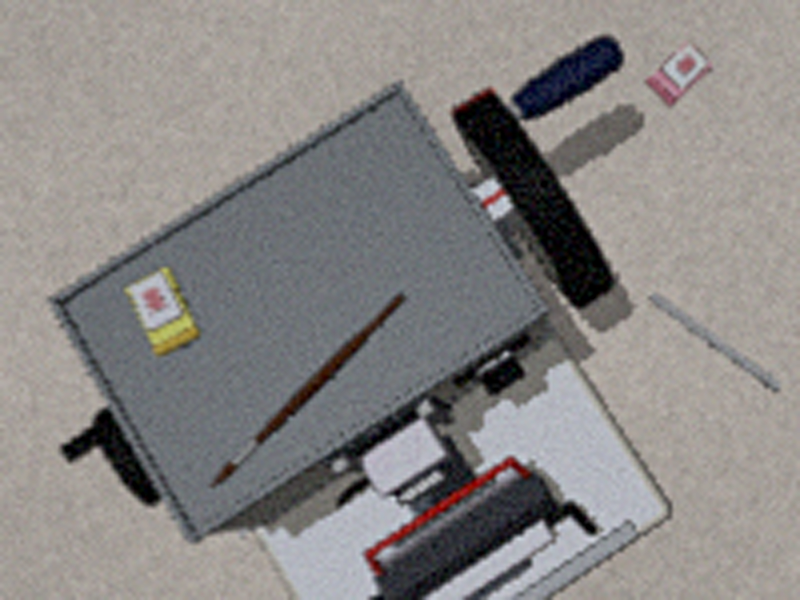

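View pics/sz.png

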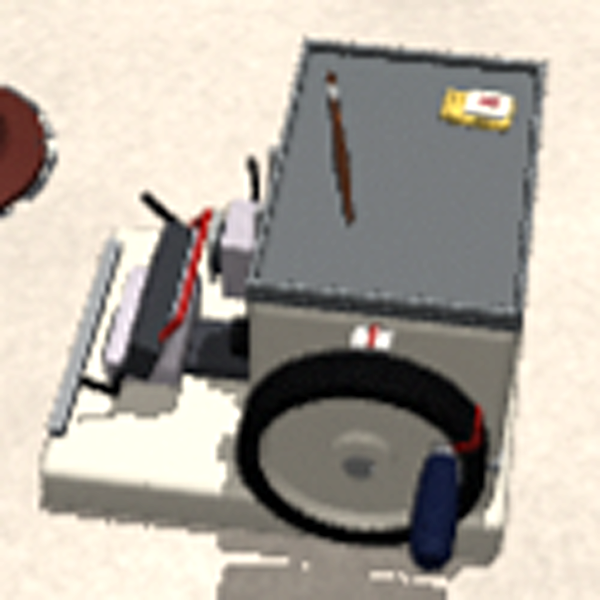

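```bash
python3 - <<'E'
from h import *
import pickle
from scipy.optimize import least_squares
t=pickle.load(open('top0.pkl','rb'));s=pickle.load(open('scene0.pkl','rb'))
T=lambda u,v:(110+u/4,150+v/4); S=lambda u,v:(195+u/4.8,100+v/4.8)
M=np.array([[.09,-.125],[.09,.125],[-.08,.125],[-.08,-.125]])
W={}
for n,d,pts in(('t',t,[T(400,85),T(55,300),T(197,540),T(545,312)]),('s',s,[S(545-25+1,320),S(545,63),S(307,40),S(247,287)])):
    w=np.array([onz(d,p,.243) for p in pts])[:,:2]; W[n]=w
    print(n,w.round(4).tolist(),[np.linalg.norm(w[i]-w[(i+1)%4]).round(4) for i in range(4)])
def f(p,w):
    c,q=np.cos(p[2]),np.sin(p[2]); return (p[:2]+M@np.array([[c,q],[-q,c]])-w).ravel()
for k,w in(('t',W['t']),('s',W['s'])):
    r=least_squares(f,[.5,-.05,.5],args=(w,)); print(k,r.x, np.degrees(r.x[2]), np.abs(r.fun).max())
r=least_squares(lambda p:np.r_[f(p,W['t']),f(p,W['s'])],[.5,0,.5]).x
c,q=np.cos(r[2]),np.sin(r[2]);R=np.array([[c,-q],[q,c]]); print('pose',r)
m2w=lambda x,y,z:np.r_[r[:2]+R@[x,y],z]
inv=lambda P:np.r_[R.T@(P[:2]-r[:2]),P[2]]
print('index',m2w(0,-.16,.22))
print('tab t',inv(onz(t,T(495,197),.219)),'s',inv(onz(s,S(373,334),.219)), 'expect x0')
for th in np.arange(.4,1.3,.1):
    h=m2w(.058*np.sin(th),-.263,.14+.058*np.cos(th)); mk=m2w(.08*np.sin(th),-.16,.14+.08*np.cos(th))
    pt=proj(t,[h,mk]);ps=proj(s,[h,mk]); print(round(th,2),((pt-[110,150])*4).round().tolist(),((ps-[195,100])*4.8).round().tolist())
for n,d,pp in(('pink',t,T(678,73)),('forc1',t,T(652,297)),('forc2',t,T(777,387))): print(n,onz(d,pp,.01).round(3),inv(onz(d,pp,.01)).round(3))
E
```

```text
t [[0.6168, -0.0205], [0.482, 0.1821], [0.3434, 0.0885], [0.4785, -0.1114]] [np.float64(0.2434), np.float64(0.1672), np.float64(0.2412), np.float64(0.1655)]
s [[0.6257, -0.0265], [0.4861, 0.1828], [0.349, 0.0901], [0.4861, -0.1177]] [np.float64(0.2516), np.float64(0.1655), np.float64(0.249), np.float64(0.1667)]
t [0.47600404 0.03186286 0.58973194] 33.789151264265264 0.005075333723155023
s [0.48257474 0.02940824 0.58595029] 33.57247840560294 0.0023018581867021437
pose [0.47928933 0.03063563 0.58782057]
index [ 0.56801712 -0.10250857  0.22      ]
tab t [-2.04286761e-04 -1.31543725e-01  2.19000000e-01] s [ 0.00226644 -0.13109825  0.219     ] expect x0
0.4 [[649.0, 66.0], [507.0, 133.0]] [[379.0, 531.0], [414.0, 380.0]]
0.5 [[645.0, 61.0], [501.0, 125.0]] [[388.0, 535.0], [426.0, 385.0]]
0.6 [[640.0, 56.0], [496.0, 118.0]] [[396.0, 539.0], [437.0, 391.0]]
0.7 [[636.0, 52.0], [491.0, 111.0]] [[403.0, 544.0], [446.0, 397.0]]
0.8 [[632.0, 48.0], [486.0, 106.0]] [[410.0, 549.0], [455.0, 405.0]]
0.9 [[629.0, 46.0], [482.0, 102.0]] [[416.0, 555.0], [463.0, 412.0]]
1.0 [[626.0, 43.0], [479.0, 98.0]] [[421.0, 560.0], [470.0, 420.0]]
1.1 [[623.0, 42.0], [477.0, 96.0]] [[426.0, 566.0], [475.0, 428.0]]
1.2 [[621.0, 42.0], [475.0, 95.0]] [[429.0, 572.0], [479.0, 437.0]]
pink [ 0.69  -0.207  0.01 ] [ 0.044 -0.315  0.01 ]
forc1 [ 0.516 -0.187  0.01 ] [-0.09  -0.201  0.01 ]
forc2 [ 0.449 -0.28   0.01 ] [-0.197 -0.242  0.01 ]
```

apply_moves:
  steps:
    - [[0,0,0,0,0,3.5,0],[0,0,0,0,0,3.5,0],[0,0,0,0,0,3,0],[0.107,0,0,0,0,0,0],[-0.107,0,0,0,0,0,0],[0,0,0.107,2.05,3,0,0],[0,0,0.107,2.05,3,0,0],[0,0,0.107,2.05,3,0,0],[0,0,0.107,2.05,3,0,0],[0,0,0.107,2.05,3,0,0]]

```text
time: 1.1
eef_pos: [0.322, -0.4604, 0.3182]
eef_rot: [[0.635, 0.773, -0.001], [0.773, -0.635, 0.001], [0.0, -0.001, -1.0]]
force: [0.4, -0.1, 0.1]
grip_width: 0.0178
grip_force: 0.0
```

apply_moves:
  steps:
    - [[0,0,0.107,2.05,3,0,0],[0,0,0.107,2.05,3,0,0],[0,0,0.107,2.05,3,0,0],[0,0,0.107,2.05,3,0,0],[0,0,0.107,2.05,3,0,0],[0,0,0.107,2.05,3,0,0],[0,0,0.107,2.05,3,0,0],[0,0,0.107,2.05,3,0,0],[0,0,0.107,2.05,3,0,0],[0,0,0.107,2.05,3,0,0]]

```text
time: 2.1
eef_pos: [0.5269, -0.1608, 0.3182]
eef_rot: [[-0.373, 0.928, -0.001], [0.928, 0.373, -0.0], [0.0, -0.001, -1.0]]
force: [0.2, -0.1, -0.4]
grip_width: 0.0006
grip_force: 0.0
```

apply_moves:
  steps:
    - [[0,0,0.107,2.05,3,0,0],[0,0,0.107,2.05,2.9,0,0],[0,0,0,0,0,0,0],[0,0,0,0,0,0,0]]

```text
time: 2.5
eef_pos: [0.5674, -0.1024, 0.3179]
eef_rot: [[-0.559, 0.829, -0.002], [0.829, 0.559, -0.0], [0.001, -0.001, -1.0]]
force: [-0.4, -0.3, 0.5]
grip_width: 0.0006
grip_force: 0.0
```

```bash
python3 - <<'E'
from h import *
s=read_state(); print({k:np.round(v,4).tolist() for k,v in s.items()})
import cv2
p=s['eef_pos']
a=cap('scene');b=cap('top')
A=a['frame'][80:230,195:320];B=b['frame'][150:270,180:300]
im=np.hstack([cv2.resize(A,(400,480)),cv2.resize(B,(400,400))[:480] if 0 else cv2.resize(B,(400,480))])
cv2.imwrite('pics/c1.png',np.clip(im*1.5,0,255).astype(np.uint8)[:,:,::-1])
E
```

```text
{'time': 2.5, 'qpos': [28.1938, 26.8353, -32.3901, 84.2305, 14.6259, 73.2594, 28.3407], 'qvel': [1.718, -0.741, 2.3372, 0.3242, 0.3609, -0.0287, 0.0369], 'joint_efforts': [-1.4208, -37.9889, -5.0656, -17.2376, -0.1837, 0.007, 0.0049], 'eef_pos': [0.5674, -0.1024, 0.3179], 'eef_rot': [[-0.5589, 0.8292, -0.0016], [0.8292, 0.5589, -0.0], [0.0009, -0.0013, -1.0]], 'force': [-0.3895, -0.2728, 0.514], 'moment': [-0.1095, -0.114, -0.0135], 'grip_force': 0.0, 'grip_width': 0.0006}
```

View pics/c1.png

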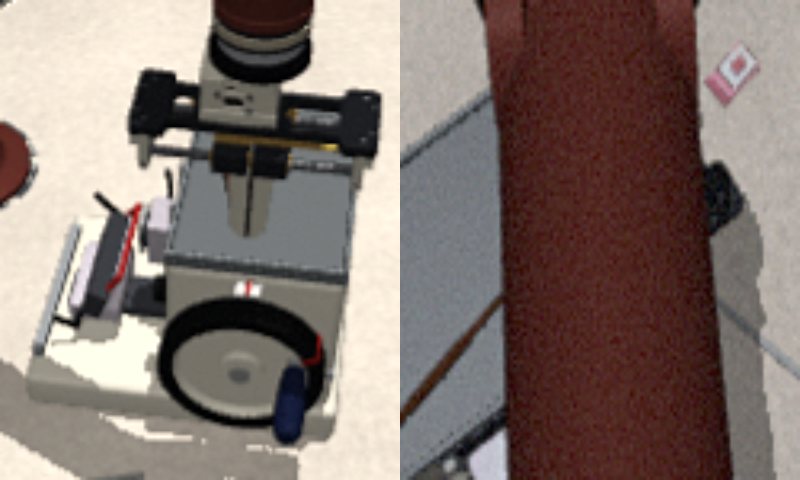

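The scene crop shows the shut fingertips at (247,235), straight above the white tab at (247,288). The crank is at (290,400) and the mark at (315,350). Next I'll touch the rim to calibrate its height and stiffness.

apply_moves:
  steps:
    - [[0,0,0,0,0,-3,0],[0,0,0,0,0,-3,0],[0,0,0,0,0,-2.5,0],[0,0,0,0,0,-0.5,0],[0,0,0,0,0,0,0],[0,0,0,0,0,0,0]]

```text
time: 3.2
eef_pos: [0.5684, -0.1035, 0.2301]
eef_rot: [[-0.557, 0.831, 0.003], [0.831, 0.557, -0.001], [-0.002, 0.002, -1.0]]
force: [0.3, -0.6, 0.5]
grip_width: 0.0002
grip_force: 0.0
```

apply_moves:
  steps:
    - [[0,0,0,0,0,-0.4,0],[0,0,0,0,0,-0.2,0],[0,0,0,0,0,0,0]]

```text
time: 3.5
eef_pos: [0.5676, -0.103, 0.2228]
eef_rot: [[-0.558, 0.83, 0.0], [0.83, 0.558, -0.0], [-0.0, 0.0, -1.0]]
force: [-0.3, -0.8, 0.6]
grip_width: 0.0005
grip_force: 0.0
```

apply_moves:
  steps:
    - [[0,0,0,0,0,-0.2,0],[0,0,0,0,0,0,0]]

```text
time: 3.7
eef_pos: [0.5675, -0.1029, 0.2205]
eef_rot: [[-0.558, 0.83, -0.0], [0.83, 0.558, -0.0], [0.0, -0.0, -1.0]]
force: [0.1, -0.5, -0.2]
grip_width: 0.0003
grip_force: 0.0
```

apply_moves:
  steps:
    - [[0,0,0,0,0,-0.2,0],[0,0,0,0,0,0,0]]

```text
time: 3.9
eef_pos: [0.5691, -0.102, 0.2203]
eef_rot: [[-0.559, 0.829, 0.004], [0.829, 0.559, 0.001], [-0.002, 0.004, -1.0]]
force: [0.0, 1.4, 5.6]
grip_width: 0.0006
grip_force: 2.8
```

Contact is at z ≈ 0.2203, and a 1.8 mm overpress gives 5.6 N. Next I'll move over the crank.

apply_moves:
  steps:
    - [[0,0,0,0,0,3,0],[0,0,0,0,0,3.2,0],[0,0,0,3,-1.3,0,0],[0,0,0,3,-1.3,0,0],[0,0,0,2.8,-1.2,0,0],[0,0,0,0,0,0,0],[0,0,0,0,0,-4,0],[0,0,0,0,0,-4,0],[0,0,0,0,0,0,0],[0,0,0,0,0,0,0]]

```text
time: 4.9
eef_pos: [0.6553, -0.1406, 0.2011]
eef_rot: [[-0.558, 0.83, -0.001], [0.83, 0.558, 0.0], [0.001, -0.0, -1.0]]
force: [0.6, 1.5, 0.9]
grip_width: 0.0007
grip_force: 0.0
```

```bash
python3 - <<'E'
from h import *
a=cap('scene');A=a['frame'][80:230,195:320]
cv2.imwrite('pics/c2.png',np.clip(cv2.resize(A,(500,600))*1.5,0,255).astype(np.uint8)[:,:,::-1])
print(read_state()['eef_pos'])
E
```

```text
[ 0.65650868 -0.14055073  0.20274491]
```

View pics/c2.png

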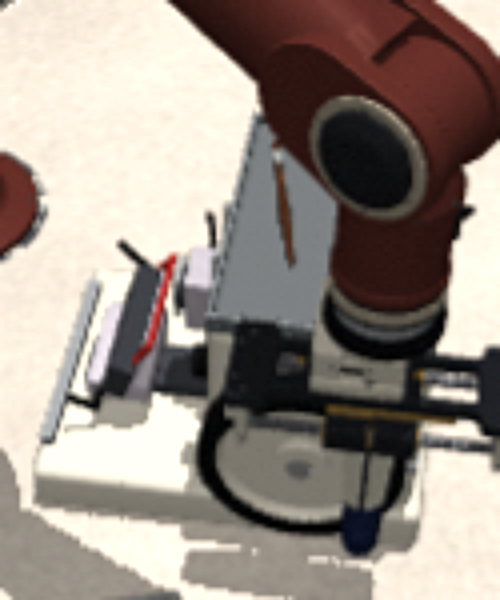

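The shut fingers stand just over the crank's outer part, with the crank tip at (362,530) and the fingers at (370,480). Now the flick.

apply_moves:
  steps:
    - [[0,0,0,0,0,-0.8,0],[0,0,0,0,0,-1.7,0],[0,0,0,0,0,-2.2,0],[0,0,0,0,0,-2.3,0],[0,0,0,0,0,3,0],[0,0,0,0,0,5,0],[0,0,0,0,0,4,0]]

```text
time: 5.65
eef_pos: [0.6566, -0.1407, 0.2543]
eef_rot: [[-0.558, 0.83, 0.004], [0.83, 0.558, 0.0], [-0.002, 0.003, -1.0]]
force: [1.1, 0.4, 0.6]
grip_width: 0.0004
grip_force: 0.0
```

```bash
python3 - <<'E'
from h import *
o=[]
for i in range(3):
    t=read_state()['time']; a=cap('scene');print(t,read_state()['eef_pos'])
    A=a['frame'][100:230,205:325]; o.append(cv2.resize(A,(266,288)))
    np.save(f'f{i}.npy',a['frame'])
cv2.imwrite('pics/c3.png',np.clip(np.hstack(o)*1.5,0,255).astype(np.uint8)[:,:,::-1])
E
```

```text
5.65 [ 0.66032101 -0.14032062  0.26267842]
5.7 [ 0.66004085 -0.14019584  0.25993237]
5.75 [ 0.65816519 -0.14042874  0.25620364]
```

View pics/c3.png

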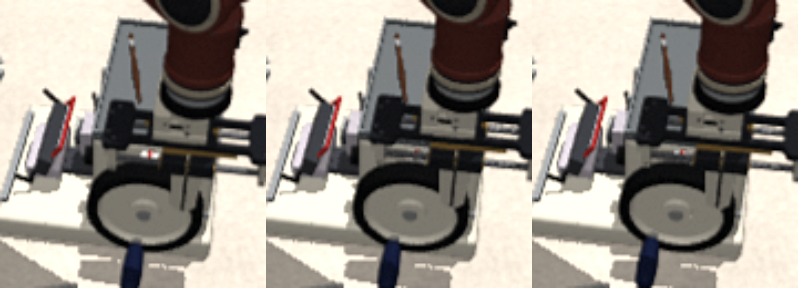

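The wheel is running and the crank is passing the bottom, at (130,265) moving to (650,262 in the third frame). I'll put the finger back above the rim and track the crank's angle.

apply_moves:
  steps:
    - [[0,0,0,-3,1.3,0,0],[0,0,0,-3,1.3,0,0],[0,0,0,-2.8,1.2,0,0],[0,0,0,0,0,-1.2,0],[0,0,0,0,0,-1.0,0]]

```text
time: 6.3
eef_pos: [0.5674, -0.1033, 0.2281]
eef_rot: [[-0.558, 0.83, 0.0], [0.83, 0.558, -0.001], [-0.001, -0.0, -1.0]]
force: [0.0, -0.4, 0.0]
grip_width: 0.0004
grip_force: 0.0
```

```bash
cat >> h.py <<'E'
POSE=(.47928933,.03063563,.58782057)
def angle(d):
    c,q=np.cos(POSE[2]),np.sin(POSE[2]);R=np.array([[c,-q],[q,c]])
    f=d['frame'].astype(int); m=((f[...,2]>f[...,0]+15)&(f[...,2]>f[...,1]+12)).astype(np.uint8)
    m[:100]=0;m[240:]=0;m[:,:205]=0;m[:,330:]=0
    n,l,st,ce=cv2.connectedComponentsWithStats(m)
    if n<2: return None,0
    k=1+np.argmax(st[1:,4]); o,r=ray(d,ce[k])
    o=np.r_[R.T@(o[:2]-POSE[:2]),o[2]]; r=np.r_[R.T@r[:2],r[2]]
    p=o+r*(-.219-o[1])/r[1]
    return np.arctan2(p[0],p[2]-.14),int(st[k,4]),np.hypot(p[0],p[2]-.14)
E
cat > trk.py <<'E'
from h import *
import sys,json,os
L=json.load(open('log.json')) if os.path.exists('log.json') else []
for i in range(int(sys.argv[1])):
    t=read_state()['time']; d=cap('scene'); a=angle(d); print(round(t,3),[None if x is None else round(float(x),3) for x in a])
    if a[0] is not None: L.append([t,float(a[0])])
json.dump(L,open('log.json','w')); s=read_state(); print(s['time'],s['eef_pos'].round(4),s['force'].round(1))
E
python3 - <<'E'
from h import *
import pickle
d=pickle.load(open('scene0.pkl','rb'));print('init',angle(d))
for i in range(3):
    d['frame']=np.load(f'f{i}.npy'); print(angle(d))
E
python3 trk.py 6
```

```text
init (np.float64(1.082120075899536), 153, np.float64(0.0593378794145874))
(np.float64(-3.0094563152768035), 77, np.float64(0.03356907416508532))
(np.float64(-2.622825040600226), 65, np.float64(0.03202306086534392))
(np.float64(-2.171146244086739), 59, np.float64(0.03227201126345243))
6.3 [-0.609, 48.0, 0.031]
6.35 [-0.083, 86.0, 0.04]
6.4 [0.137, 119.0, 0.048]
6.45 [0.367, 129.0, 0.051]
6.5 [0.589, 130.0, 0.052]
6.55 [0.806, 131.0, 0.053]
6.6 [ 0.5684 -0.1032  0.2284] [-0.4 -0.5  0.1]
```

```bash
python3 - <<'E'
from h import *
import pickle
d=pickle.load(open('scene0.pkl','rb'))
def mk(f): f=cv2.GaussianBlur(f,(3,3),0).astype(int); return ((f[...,2]>1.35*f[...,0]+3)&(f[...,2]>1.25*f[...,1]+2))
F=[d['frame']]+[np.load(f'f{i}.npy') for i in range(3)]
import h
s=open('h.py').read()
s=s.replace("f=d['frame'].astype(int); m=((f[...,2]>f[...,0]+15)&(f[...,2]>f[...,1]+12)).astype(np.uint8)","f=cv2.GaussianBlur(d['frame'],(3,3),0).astype(int); m=((f[...,2]>1.35*f[...,0]+3)&(f[...,2]>1.25*f[...,1]+2)).astype(np.uint8)")
open('h.py','w').write(s)
import importlib; importlib.reload(h)
for x in F: d['frame']=x; print(h.angle(d))
E
rm log.json; python3 trk.py 3
```

```text
(np.float64(1.1287924927638349), 176, np.float64(0.05813101624548758))
(np.float64(-3.0296783438148553), 144, np.float64(0.05678852694104733))
(np.float64(-2.8108579916384153), 145, np.float64(0.057354585537613606))
(np.float64(-2.5870389624828976), 144, np.float64(0.05643142951344941))
6.6 [0.962, 173.0, 0.056]
6.65 [1.139, 176.0, 0.058]
6.7 [1.305, 169.0, 0.059]
6.75 [ 0.5681 -0.103   0.2288] [ 0.8  1.1 -0.3]
```

apply_moves:
  steps:
    - [[0,0,0,0,0,0,0],[0,0,0,0,0,0,0],[0,0,0,0,0,0,0],[0,0,0,0,0,0,0],[0,0,0,0,0,0,0]]

```text
time: 7.25
eef_pos: [0.5676, -0.1029, 0.2287]
eef_rot: [[-0.558, 0.83, -0.0], [0.83, 0.558, -0.0], [0.0, -0.0, -1.0]]
force: [-0.1, -0.1, -0.4]
grip_width: 0.0003
grip_force: 0.0
```

```bash
python3 trk.py 26
```

```text
7.25 [-2.975, 143.0, 0.059]
7.3 [-2.799, 142.0, 0.06]
7.35 [-2.62, 139.0, 0.059]
7.4 [-2.446, 141.0, 0.058]
7.45 [-2.289, 140.0, 0.059]
7.5 [-2.113, 141.0, 0.059]
7.55 [-1.955, 146.0, 0.059]
7.6 [-1.752, 149.0, 0.057]
7.65 [-1.584, 156.0, 0.057]
7.7 [-1.396, 155.0, 0.057]
7.75 [-1.222, 161.0, 0.057]
7.8 [-1.064, 170.0, 0.057]
7.85 [-0.907, 166.0, 0.056]
7.9 [-0.752, 163.0, 0.055]
7.95 [-0.582, 166.0, 0.054]
8.0 [-0.415, 172.0, 0.053]
8.05 [-0.227, 178.0, 0.052]
8.1 [-0.04, 168.0, 0.053]
8.15 [0.129, 167.0, 0.055]
8.2 [0.302, 175.0, 0.053]
8.25 [0.482, 176.0, 0.054]
8.3 [0.644, 172.0, 0.055]
8.35 [0.802, 171.0, 0.056]
8.4 [0.976, 169.0, 0.056]
8.45 [1.103, 174.0, 0.058]
8.5 [1.244, 175.0, 0.059]
8.55 [ 0.5676 -0.1029  0.2286] [0.1 0.2 0.1]
```

Tracking is clean, at about 3.3 rad/s and 13.8 rad at t = 8.5. I'll aim to stop at 8π (25.13 rad), where the speed should be about 1.5 rad/s.

apply_moves:
  steps:
    - [[0,0,0,0,0,0,0],[0,0,0,0,0,0,0],[0,0,0,0,0,0,0],[0,0,0,0,0,0,0],[0,0,0,0,0,0,0],[0,0,0,0,0,0,0],[0,0,0,0,0,0,0],[0,0,0,0,0,0,0],[0,0,0,0,0,0,0],[0,0,0,0,0,0,0]]

```text
time: 9.55
eef_pos: [0.5676, -0.103, 0.2286]
eef_rot: [[-0.558, 0.83, -0.0], [0.83, 0.558, -0.0], [0.0, -0.0, -1.0]]
force: [-0.5, -0.0, 0.8]
grip_width: 0.0004
grip_force: 0.0
```

```bash
python3 trk.py 10 | tail -3; cat > fit.py <<'E'
import json,numpy as np
from scipy.optimize import least_squares
from scipy.integrate import solve_ivp
L=np.array(json.load(open('log.json')));t=L[:,0]
# unwrap with a rough model: start at 7.24 at t 6.6
def sim(p,tt):
    s=solve_ivp(lambda _,y:[y[1],-(p[2]+p[3]*y[1])*(y[1]>0)],(t[0],max(tt[-1],t[-1])+.01),[p[0],p[1]],t_eval=tt,max_step=.05); return s.y
w=lambda e:(e+np.pi)%(2*np.pi)-np.pi
p=least_squares(lambda p:np.r_[w(L[:,1]-sim(p,t)[0]),(p[2]-.18)*.5,(p[3]-.067)*2],[7.24,3.8,.18,.067]).x
y=sim(p,t);print(p.round(3),'rms',np.std(w(L[:,1]-y[0])).round(3),'now',t[-1],y[:,-1])
tt=np.arange(t[-1],t[-1]+14,.01);y=sim(p,tt)
for k in(4*np.pi,6*np.pi,8*np.pi,10*np.pi):
    i=np.searchsorted(y[0],k)
    if 0<i<len(tt):print(k,tt[i],y[1,i])
print('final',y[0,-1])
E
python3 fit.py
```

```text
9.95 [-1.064, 171.0, 0.057]
10.0 [-0.961, 168.0, 0.056]
10.05 [ 0.5676 -0.1029  0.2286] [ 0.  -0.3  0.6]
[7.18  3.889 0.218 0.063] rms 0.037 now 10.0 [17.91270809  2.47440597]
18.84955592153876 10.389999999999992 2.3305715037697046
25.132741228718345 14.069999999999913 1.1331582606609805
final 27.564565745291542
```

apply_moves:
  steps:
    - [[0,0,0,0,0,0,0],[0,0,0,0,0,0,0],[0,0,0,0,0,0,0],[0,0,0,0,0,0,0],[0,0,0,0,0,0,0],[0,0,0,0,0,0,0],[0,0,0,0,0,0,0],[0,0,0,0,0,0,0],[0,0,0,0,0,0,0],[0,0,0,0,0,0,0]]

```text
time: 11.05
eef_pos: [0.5676, -0.1029, 0.2286]
eef_rot: [[-0.558, 0.83, -0.0], [0.83, 0.558, -0.0], [0.0, -0.0, -1.0]]
force: [-0.2, -0.2, 0.3]
grip_width: 0.0003
grip_force: 0.0
```

```bash
python3 trk.py 20 | tail -2; python3 fit.py
```

```text
12.0 [-2.934, 145.0, 0.059]
12.05 [ 0.5676 -0.1029  0.2286] [-1.  -0.3 -0.7]
[7.189 3.87  0.215 0.06 ] rms 0.033 now 12.0 [22.22701186  1.81053327]
25.132741228718345 13.929999999999959 1.2216503690413456
final 27.986631260395004
```

apply_moves:
  steps:
    - [[0,0,0,0,0,-0.4,0],[0,0,0,0,0,0,0],[0,0,0,0,0,0,0],[0,0,0,0,0,0,0],[0,0,0,0,0,0,0],[0,0,0,0,0,0,0],[0,0,0,0,0,0,0]]

```text
time: 12.75
eef_pos: [0.5676, -0.1029, 0.2247]
eef_rot: [[-0.558, 0.83, 0.0], [0.83, 0.558, -0.0], [-0.0, -0.0, -1.0]]
force: [0.8, -0.6, -0.6]
grip_width: 0.0008
grip_force: 0.0
```

```bash
python3 trk.py 17 | tail -18; python3 fit.py
```

```text
12.75 [-1.685, 151.0, 0.058]
12.8 [-1.616, 152.0, 0.057]
12.85 [-1.535, 158.0, 0.057]
12.9 [-1.446, 158.0, 0.057]
12.95 [-1.355, 159.0, 0.057]
13.0 [-1.278, 163.0, 0.058]
13.05 [-1.197, 161.0, 0.058]
13.1 [-1.128, 168.0, 0.057]
13.15 [-1.073, 169.0, 0.057]
13.2 [-1.001, 167.0, 0.057]
13.25 [-0.946, 164.0, 0.056]
13.3 [-0.887, 164.0, 0.055]
13.35 [-0.819, 168.0, 0.055]
13.4 [-0.737, 164.0, 0.055]
13.45 [-0.679, 167.0, 0.054]
13.5 [-0.592, 165.0, 0.054]
13.55 [-0.527, 170.0, 0.053]
13.6 [ 0.5676 -0.1029  0.2246] [0.3 0.4 0.8]
[7.188 3.865 0.248 0.049] rms 0.03 now 13.55 [24.59777529  1.28993447]
25.132741228718345 13.989999999999991 1.1544520158493579
final 27.471954317230544
```

Crossing is predicted at t ≈ 13.98 s at 1.15 rad/s. I'll press starting at 13.90.

apply_moves:
  steps:
    - [[0,0,0,0,0,0,0],[0,0,0,0,0,0,0],[0,0,0,0,0,0,0],[0,0,0,0,0,-1.2,0],[0,0,0,0,0,-0.1,0],[0,0,0,0,0,0,0],[0,0,0,0,0,0,0],[0,0,0,0,0,0,0]]

```text
time: 14.4
eef_pos: [0.5747, -0.0991, 0.2201]
eef_rot: [[-0.56, 0.829, 0.02], [0.829, 0.56, 0.002], [-0.009, 0.018, -1.0]]
force: [-0.9, 4.1, 26.9]
grip_width: 0.0004
grip_force: 13.8
```

```bash
python3 trk.py 4; python3 - <<'E'
from h import *
a=cap('scene');A=a['frame'][100:220,205:325]
cv2.imwrite('pics/c4.png',np.clip(cv2.resize(A,(600,600))*1.5,0,255).astype(np.uint8)[:,:,::-1])
E
```

```text
14.4 [0.136, 168.0, 0.053]
14.45 [0.136, 168.0, 0.053]
14.5 [0.134, 167.0, 0.053]
14.55 [0.134, 166.0, 0.054]
14.6 [ 0.5747 -0.0992  0.22  ] [-0.3  3.3 27.2]
```

View pics/c4.png

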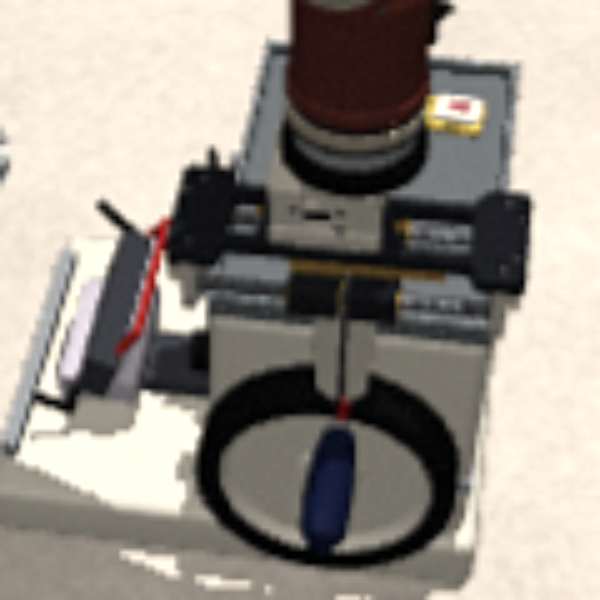

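The wheel is standing still with the mark under the fingertip at (345,405), measured at +0.13 rad (about 10 mm), inside the limit. The load bent the tip 8 mm along the wheel's travel. I'll unload gently and let the command follow that bend, so the tip doesn't drag the wheel back.

apply_moves:
  steps:
    - [[0,0,0,0.12,0.06,0.15,0],[0,0,0,0.12,0.06,0.15,0],[0,0,0,0.12,0.06,0.15,0]]

```text
time: 14.95
eef_pos: [0.5745, -0.0993, 0.2203]
eef_rot: [[-0.559, 0.829, 0.01], [0.829, 0.559, 0.001], [-0.005, 0.008, -1.0]]
force: [-0.9, 1.2, 10.2]
grip_width: 0.0005
grip_force: 4.9
```

```bash
python3 trk.py 2
```

```text
14.95 [0.132, 167.0, 0.054]
15.0 [0.133, 167.0, 0.054]
15.05 [ 0.5746 -0.0992  0.2202] [-0.2  1.6 13.9]
```

The wheel has not moved. I'll finish the lift and clear.

apply_moves:
  steps:
    - [[0,0,0,0.12,0.06,0.15,0],[0,0,0,0.12,0.06,0.15,0],[0,0,0,0.08,0.05,0.15,0],[0,0,0,0,0,0.5,0],[0,0,0,0,0,2,0],[0,0,0,0,0,4,0],[0,0,0,0,0,4,0],[0,0,0,0,0,0,0],[0,0,0,0,0,0,0]]

```text
time: 15.95
eef_pos: [0.5744, -0.0996, 0.3259]
eef_rot: [[-0.558, 0.83, 0.001], [0.83, 0.558, -0.001], [-0.001, 0.0, -1.0]]
force: [-0.0, -0.7, -0.1]
grip_width: 0.0004
grip_force: 0.0
```

```bash
python3 trk.py 3; python3 - <<'E'
from h import *
a=cap('scene');f=a['frame'].astype(int)
c,q=np.cos(POSE[2]),np.sin(POSE[2]);R=np.array([[c,-q],[q,c]])
m=((f[...,0]>1.8*f[...,1]+15)&(f[...,0]>1.8*f[...,2]+15)).astype(np.uint8); m[:150]=0;m[200:]=0;m[:,:255]=0;m[:,310:]=0
n,l,st,ce=cv2.connectedComponentsWithStats(m)
for k in range(1,n):
    P=onz(a,ce[k],.2195); print(ce[k].round(1),st[k,4],(R.T@(P[:2]-POSE[:2])).round(4))
A=a['frame'][100:220,205:325]
cv2.imwrite('pics/c5.png',np.clip(cv2.resize(A,(600,600))*1.5,0,255).astype(np.uint8)[:,:,::-1])
E
```

```text
15.95 [0.13, 170.0, 0.054]
16.0 [0.13, 170.0, 0.054]
16.05 [0.13, 170.0, 0.054]
16.1 [ 0.5734 -0.0998  0.3237] [-0.   0.4  0.2]
[272.  169.5] 4 [ 0.0002 -0.1316]
[273.8 178. ] 28 [ 0.0094 -0.1646]
```

View pics/c5.png

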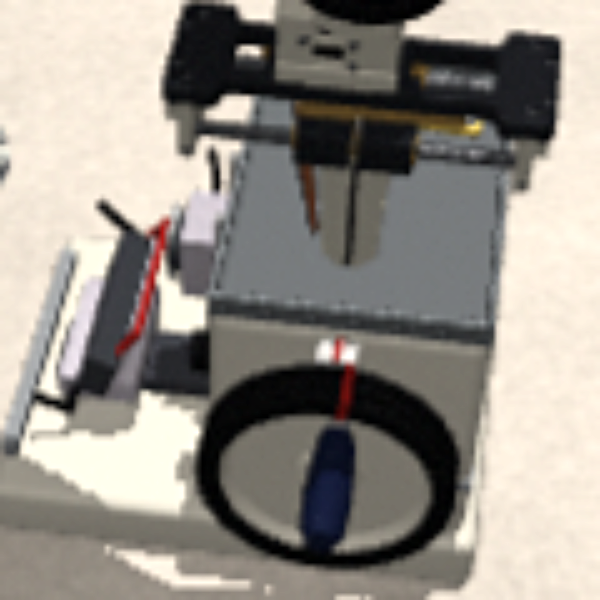

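The red mark at (346,390) stands next to the tab line at (340,350), about 9 mm past it against the 15 mm allowed. The wheel is at rest and the finger is clear.

```bash
python3 -c "
from workcell import ctrl
print(ctrl.hand_in())"
```

```text
the job is handed in; nothing more can be done
None
```

I flicked the handwheel by its crank, it ran on freely for over three turns, and I braked it with a fingertip on the rim; it stands with the red mark about 9 mm past the index (limit 15 mm), finger clear, and the job is handed in, though hand-in returned no verdict.

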